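Close and lock the sliding jaw of the chassis nest

TASK

Clamp the toy chassis in the aluminium nest: push the square black handle along the long leg of its L-shaped slot as far as it goes, so that the jaw shoves the chassis home against the end stop, then push the handle sideways round the corner to the end of the short leg so that the jaw is locked. Only push the handle with the fingertips, never pinch it, do not touch the chassis itself, leave the loose things around undisturbed, and let go clear of everything.

Things in the scene. Friction and masses are not known exactly. Their poses are not given: they have to be found in the camera images.
- nest: Fixed aluminium nest; base plate 288 x 148 x 10 mm, x -138 to 150, y -74 to 74 mm. Origin on the table under it; +x is the jaw's closing way and points to world +y, turned up to 0.5 rad left or 0.2 right; +z up. Steel gate plate over x -130 to -20, y -50 to 50 mm, top at z 32 (4 screw heads to 35). Slot 15 mm wide: long leg along +x, then short leg along -y (away from the robot)
- slot_start (a point): Point on the slot's centre line where the handle's axis is when the jaw is fully open, on top of the gate plate (32 mm above the table); fixed in the nest at (-95, 0, 32) mm; axes as the nest
- slot_corner (a point): The same, for the handle's axis at the end of the long leg, which is the corner of the L: nest (-50, 0, 32) mm, 45 mm from slot_start; axes as the nest
- slot_end (a point): The same, for the handle's axis at the end of the short leg (locked): nest (-50, -30, 32) mm, 30 mm from slot_corner; axes as the nest
- home (a point): Where the chassis's origin lies when home against the end stop: nest (92.5, 0, 10) mm; axes as the nest. The end stop's face is at nest x 134 mm (top at z 42 mm); low guide rails (top at z 26 mm) stand beside the chassis at y +-62 to 70 mm
- handle_top (a point): Centre of the top of the black handle, an upright square post 24 x 24 mm with sides parallel to the nest's x and y, from 37 mm to 77 mm above the table (this point is at 77 mm; a 2.5 mm dome on it). It cannot turn or be lifted; it slides only along the slot
- jaw (a joint): Slide of the dark steel jaw, which carries the handle along nest +x: 0 open, 0.045 m at the end of the long leg; starts between 0 and 0.012. It stays where it is left (about 2 N of friction, no spring). The upright jaw plate is 104 mm wide, with its top 46 mm above the table; its rubber face is at nest x = 5 mm + jaw value
- pin (a joint): Slide of the handle across the jaw, along nest -y: 0 (+-0.0015 of play) in the long leg, 0.030 m at the end of the short leg. It stays where it is left (about 1.2 N of friction, no spring); the slot's edges stop it from moving before the corner is reached
- face_back: The handle's side that looks to nest -x (push here to close the jaw); origin: on the handle's axis 10 mm above the table; axes as the nest
- face_front: The handle's side that looks to nest +x; same origin and axes
- face_left: The handle's side that looks to nest +y (push here to go into the short leg); same origin and axes
- face_right: The handle's side that looks to nest -y; same origin and axes
- chassis: Loose toy car chassis on four green wheels, 83 mm (along its x) x 116 mm x 50 mm high, standing in the nest between jaw and end stop with its x along the nest's x; origin: centre of its underside. Starts 8 to 16 mm short of home
- loose_wheel: Loose green toy wheel, 50 mm across, 21 mm high, lying beside the nest on its far side; origin: centre of its underside. Leave it
- wood: Loose light wood block 36 x 90 x 32 mm on the robot's side of the nest; origin: centre of its underside. Leave it
- cutter: Loose blue-handled side cutters, 52 x 142 x 12 mm, lying flat to the right of the nest; origin: centre of the underside. Leave them

How it is judged:
By the outcome, as a careful person would: the job done as asked, in the order asked, and still so for the second after the job is handed in, with the robot touching nothing.
It also fails if it takes over 38 s, if anything falls off the work surface, if the arm or the gripper's body presses on something with over 40 N, if the wrist force passes 120 N, or if a joint passes its speed limit or range.

ROBOT

A 6-joint arm with a two-finger parallel gripper is mounted at the origin on a cart in front of the work surface, level with it; the furniture and walls round the work are solid. World frame = base frame: x ahead of the robot, y to its left, z up, the work surface at z = 0. Lengths are in m, angles in rad, forces in N, time in s.
With the tool pointing down it reaches from about 0.35 to 0.875 m from the base axis. Payload 15.5 kg.
Tool frame: the origin (TCP) lies at the very end of the fingers, on their centre line; the grasp point (between the pads) lies 19 mm behind it (r.grasp_offset is the z of the grasp point in the tool frame, in m); z points along the fingers, y is the line along which they close (so a half turn about z gives the same grasp; the last joint's range is limited). The gripper opens to 85 mm and grips with 20 to 120 N. Pads are 22 mm wide; open, the fingers measure 114 mm over their backs; the gripper's body (76 mm by 85 mm) begins 54 mm behind the grasp point. The pads swing forward as they close: fully open they stand 13 mm farther back than shut.
Start: joints at [1.101, 0.494, 1.345, -0, 1.302, -0.096], TCP at [0.229, 0.582, 0.231] pointing down, gripper open.
Joint ranges: [-2.91, 2.91], [-0.82, 2.16], [0.22, 2.67], [-1.22, 4.37], [0.12, 2.79], [-3.08, 3.08]. Speed limits (rad/s): [1.89, 1.89, 2.57, 3.01, 3.01, 3.01].

INTERFACE

Orientations are given as a unit quaternion [x, y, z, w].
In Python, from cell import r gives the robot as it stands.
- The arm moves only by the tool inch_along, called after ">>>" in YAML: its name, and indented under it one key for each argument. Schema: {"type":"object","properties":{"offsets":{"type":"object","properties":{"jaw":{"type":"array","items":{"type":"number"},"minItems":1,"maxItems":12},"dx":{"type":"array","items":{"type":"number"},"minItems":1,"maxItems":12},"dy":{"type":"array","items":{"type":"number"},"minItems":1,"maxItems":12},"dz":{"type":"array","items":{"type":"number"},"minItems":1,"maxItems":12},"twist":{"type":"array","items":{"type":"number"},"minItems":1,"maxItems":12}},"additionalProperties":false,"required":["jaw","dx","dy","dz","twist"]},"squeeze":{"type":"number"},"only":{"type":"string"},"quiet":{"type":"boolean"},"lines":{"type":"string"}},"required":["offsets"],"additionalProperties":false}. offsets is an object with one list for each field, all of the same length, 1 to 12, a row being the entries at one place: jaw (the opening from 0.0 (shut) to 1.0 (fully open)), dx, dy, dz (the shift in shares of 1 m (1.0 is 1 m)), twist (a turn about the tool's z in normalised numbers (1 is 60 degrees)); each row is the pose to reach, as a shift and turn from the pose commanded when the call began, along the tool's axes at that moment; what a row does not reach only later rows make up. A row lasts 1/12 s, in which the tool goes at most 0.0417 m and 0.125 rad, less where a joint would pass 70% of its speed; a pose out of reach is approached as far as the arm can. The fingers move at their own pace and stop on an object; squeeze is the grip in N (left out, the last holds). Time passes only in rows, so rows that do not move let the fingers close. The tool returns the time, the measured TCP pose, the force, the opening and the grip force at its end. only (a regular expression) keeps the lines of the reply that match it, lines (a string "A,B") keeps lines A to B, and quiet returns only ok. Shift and turn numbers lie between -1 and 1, and a call with a number outside is refused. Input that does not fit is refused with a message, and nothing moves.
- r.observe(): the state, without advancing time (a new reading comes with each control period).
- r.capture(name): name is "scene" or "top" or "wrist"; returns (picture, depth): 384x512x3 uint8, red, green, blue; 384x512 float32, m along the optical axis (not along the pixel's ray), 0 where there is no reading.
- r.calibration(name): a dict with "intrinsics" (3x3 intrinsics, pixels), "rvec" (rotation vector, rad) and "tvec" (3), from world to camera coordinates, as OpenCV has them. Camera axes: x right, y down, z forward; pixel columns grow to the right and rows downward; lengths in m; the calibration is good to about 2 mm. A picture is of the moment at which its call begins: read the wrist's pose just before it. calibration takes no time and is no camera call; for the wrist camera it gives the pose at the moment of the call.
- r.sign_off(): hands the job in; it is judged then, once.
Trained networks look in the newest picture that a camera, given by its name, has taken for a name from the list of things; names that differ only in an ending like _2 or _b are one class to them, and where a whole thing is asked for, a point or a joint stands for the part that bears it (a point fixed in the world has none). Each returns a list of dicts, best first, with "score" (0 to 1); they miss things now and then, are a little off and sometimes report something else, mostly with a low value. They report only what shows in the picture. A call takes as long as a camera call.
- r.look_for(camera, thing): "uv" ([column, row] in pixels, amid what is visible of it).
- r.trace(camera, thing): "mask" (384x512 bool, what is visible of it) and "uv" ([column, row] in pixels, amid what is visible of it).
- r.spot_point(camera, thing): "uv" ([column, row] in pixels: a listed point, or the origin of a listed thing).
The state is a dict: "time_s": time; "joint_positions": joint angles; "joint_velocities": joint speeds; "joint_torque": joint torques, N m; "tool_pos": TCP position; "ee_rot": TCP orientation; "force": force on the tool from outside, world axes, zero at the start; "wrist_torque": the same for the moment, N m; "opening": opening from 0.0 (shut) to 1.0 (fully open); "gripper_force": force on a finger pad.
Only numpy, scipy, OpenCV 4.12 (cv2) and the standard library are available. Lean on these libraries where they do the work, as an engineer would, in place of code of your own. Each camera call takes 0.05 s, during which the arm holds its last target. There are 200 camera calls.

## Working session

There is one attempt and no reset: what is moved stays moved. The work goes in short steps, Python scripts to look and compute and a tool call to move; the robot and the scene stay as the last step left them, time stands still between calls to the robot, and variables do not carry over. Pictures are saved under pics/ and viewed, at most 10 in all, crops included, and the job is handed in when it is done.

```bash
mkdir -p pics
```

Create h.py:
```python
import numpy as np, cv2
from cell import r
from scipy.spatial.transform import Rotation as R
def ray(cam,uv):
    c=r.calibration(cam); K=np.array(c["intrinsics"]); Rm=cv2.Rodrigues(np.array(c["rvec"],float))[0]; t=np.array(c["tvec"]).reshape(3)
    return -Rm.T@t, Rm.T@np.linalg.inv(K)@np.array([uv[0],uv[1],1.])
def at_z(cam,uv,z):
    o,d=ray(cam,uv); return o+d*(z-o[2])/d[2]
def tri(a,b):
    (o1,d1),(o2,d2)=a,b
    s=np.linalg.lstsq(np.c_[d1,-d2],o2-o1,rcond=None)[0]
    p,q=o1+d1*s[0],o2+d2*s[1]; return (p+q)/2,np.linalg.norm(p-q)
def proj(cam,P):
    c=r.calibration(cam); return cv2.projectPoints(np.array(P,float).reshape(-1,3),np.array(c["rvec"],float),np.array(c["tvec"],float),np.array(c["intrinsics"],float),None)[0].reshape(-1,2)
```

Run:
```python
from h import *
np.set_printoptions(precision=4,suppress=True)
ims=[]
for c in ["scene","top","wrist"]:
    im,d=r.capture(c); cv2.imwrite(f"pics/{c}.png",im[:,:,::-1])
    for n in ["handle_top","slot_start","slot_corner","slot_end","home","nest","chassis","wood","cutter","loose_wheel"]:
        for x in r.spot_point(c,n)[:1]: print(c,n,round(x["score"],2),np.round(x["uv"],1), at_z(c,x["uv"],{"handle_top":.077,"home":.01,"chassis":.01}.get(n,.032 if "slot" in n else 0)))
o=r.observe();print(o["time_s"],o["tool_pos"],R.from_quat(o["ee_rot"]).as_matrix())
a=cv2.imread("pics/scene.png");b=cv2.imread("pics/top.png")
cv2.imwrite("pics/both.png",cv2.resize(np.vstack([a,b]),(450,600)) if 0 else np.hstack([cv2.resize(a,(400,300)),cv2.resize(b,(400,300))]))
```

```text
scene handle_top 0.45 [242.1 186.1] [0.518  0.1413 0.077 ]
scene slot_start 0.78 [246.2 204.6] [0.5185 0.1199 0.032 ]
scene slot_corner 0.66 [233. 195.] [0.5111 0.1767 0.032 ]
scene slot_end 0.88 [241.2 194.2] [0.5323 0.1695 0.032 ]
scene home 0.63 [201.3 178.9] [0.49  0.326 0.01 ]
scene nest 0.91 [222.8 194.2] [0.5127 0.2374 0.    ]
scene chassis 0.59 [259.4 282.5] [ 0.4068 -0.1257  0.01  ]
scene wood 0.84 [196.5 213.5] [0.4079 0.1883 0.    ]
scene cutter 0.96 [262.1 280.8] [ 0.4209 -0.115   0.    ]
scene loose_wheel 0.55 [260.5 185. ] [0.6309 0.2279 0.    ]
top handle_top 0.45 [247.9 190.8] [0.5236 0.1442 0.077 ]
top slot_start 0.65 [255.9 198. ] [0.5126 0.1254 0.032 ]
top slot_corner 0.64 [236.8 197.4] [0.5147 0.1749 0.032 ]
top slot_end 0.88 [232.8 188.8] [0.5376 0.1854 0.032 ]
top home 0.91 [183.4 213.9] [0.476  0.3174 0.01  ]
top nest 0.68 [220.8 205.3] [0.4991 0.22   0.    ]
top chassis 0.63 [189.  208.6] [0.4899 0.3029 0.01  ]
top wood 0.75 [230.5 241.9] [0.402  0.1936 0.    ]
top cutter 0.64 [349.2 235.9] [ 0.4144 -0.1173  0.    ]
top loose_wheel 0.79 [223.7 159.4] [0.6256 0.2132 0.    ]
1.65 [0.2288 0.5816 0.2313] [[-0.9306  0.3661 -0.    ]
 [ 0.3661  0.9306 -0.    ]
 [ 0.     -0.     -1.    ]]
```

View pics/top.png

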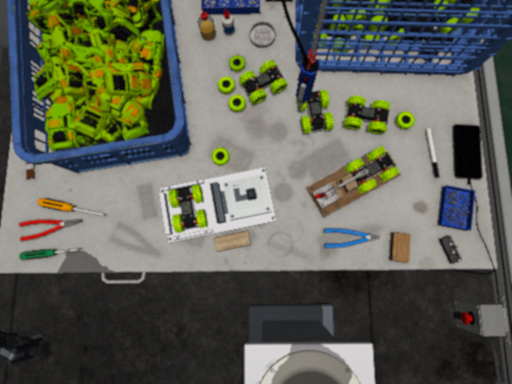

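View pics/scene.png

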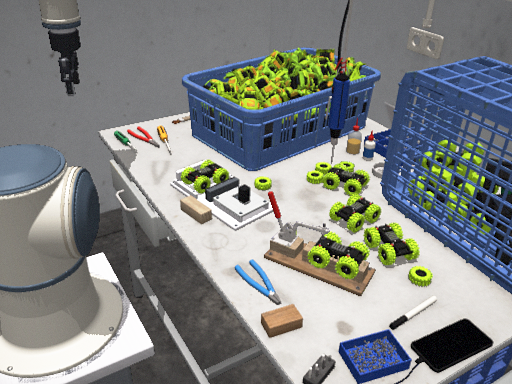

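Top view: the nest is at about (218,205), the black handle at (248,192), the chassis at (188,208), the wood block at (232,241) and the cutters at (348,238). The scene view agrees, with the handle at (243,192). I'll work out the move to a close wrist view next.

Add to h.py:
```python
np.set_printoptions(precision=4,suppress=True)
def shift(P):
    o=r.observe(); return R.from_quat(o["ee_rot"]).as_matrix().T@(np.array(P)-o["tool_pos"])
```

Run:
```python
from h import *
o=r.observe();c=r.calibration("wrist");T=R.from_quat(o["ee_rot"]).as_matrix()
Rm=cv2.Rodrigues(np.array(c["rvec"]))[0];p=-Rm.T@np.array(c["tvec"]).reshape(3)
print("cam in tool",T.T@(p-o["tool_pos"]),"axes",T.T@Rm.T, np.array(c["intrinsics"]))
print(shift([.46,.14,.28]))
for n,a,b in [("handle",(242.1,186.1),(247.9,190.8)),("start",(246.2,204.6),(255.9,198)),("corner",(233,195),(236.8,197.4)),("end",(241.2,194.2),(232.8,188.8)),("home",(201.3,178.9),(183.4,213.9))]:
    print(n,tri(ray("scene",a),ray("top",b)))
```

```text
cam in tool [ 0.0729  0.0005 -0.1422] axes [[ 0.0003 -0.9591 -0.2832]
 [ 1.     -0.      0.001 ]
 [-0.0009 -0.2832  0.9591]] [[339.2225   0.     256.9144]
 [  0.     339.2225 194.154 ]
 [  0.       0.       1.    ]]
[-0.3768 -0.3263 -0.0487]
handle (array([0.5224, 0.1451, 0.074 ]), np.float64(0.003773300269224894))
start (array([0.5164, 0.1238, 0.0298]), np.float64(0.007674870322052856))
corner (array([0.5129, 0.1757, 0.0323]), np.float64(0.003968296638479798))
end (array([0.5408, 0.186 , 0.0199]), np.float64(0.0020848965707438863))
home (array([0.479 , 0.3135, 0.0194]), np.float64(0.009228475118701248))
```

Careful with the scale: turns go in shares of 60 degrees. That gives: -0.55 rad / 1.0472 = -0.5252.

>>> inch_along:
  offsets: {"jaw":[0,0,0,0,0,0,0,0,0,0,0,0],"dx":[-0.407,-0.407,-0.407,-0.407,-0.407,-0.407,-0.407,-0.407,-0.407,-0.407,-0.407,-0.407],"dy":[-0.293,-0.293,-0.293,-0.293,-0.293,-0.293,-0.293,-0.293,-0.293,-0.293,-0.293,-0.293],"dz":[0,0,0,0,0,0,0,0,0,0,0,0],"twist":[-0.5252,-0.5252,-0.5252,-0.5252,-0.5252,-0.5252,-0.5252,-0.5252,-0.5252,-0.5252,-0.5252,-0.5252]}
  squeeze: 20

```text
time_s: 2.65
tool_pos: [0.4932, 0.1703, 0.2315]
ee_rot: [-0.087, 0.996, 0.0, 0.0]
force: [1.4, 1.0, 0.4]
opening: 0.001
gripper_force: 0.0
```

>>> inch_along:
  offsets: {"jaw":[0,0,0],"dx":[0,0,0],"dy":[0,0,0],"dz":[0,0,0],"twist":[0,0,0]}

```text
time_s: 2.9
tool_pos: [0.4923, 0.1721, 0.2312]
ee_rot: [-0.087, 0.996, 0.0, -0.0]
force: [-0.4, 0.8, -1.1]
opening: 0.004
gripper_force: 0.0
```

Run:
```python
from h import *
o=r.observe();print(o["time_s"],o["tool_pos"],R.from_quat(o["ee_rot"]).as_matrix()[:,1])
im,d=r.capture("wrist"); cv2.imwrite("pics/w1.png",im[:,:,::-1])
for n,z in dict(handle_top=.077,slot_start=.032,slot_corner=.032,slot_end=.032,home=.01,nest=0,chassis=.01,wood=0,loose_wheel=0).items():
    for x in r.spot_point("wrist",n)[:1]: print(n,round(x["score"],2),np.round(x["uv"],1),at_z("wrist",x["uv"],z))
```

```text
2.9 [0.4923 0.1721 0.2312] [-0.1734  0.9849  0.0002]
handle_top 0.81 [216.5 199.9] [0.5184 0.1414 0.077 ]
slot_start 0.68 [216.5 187.3] [0.5196 0.1366 0.032 ]
slot_corner 0.67 [260.2 187.2] [0.5116 0.1815 0.032 ]
slot_end 0.78 [256.7 216.3] [0.5441 0.1835 0.032 ]
nest 0.89 [307.2 175.6] [0.4977 0.2329 0.    ]
chassis 0.55 [370.6 180.7] [0.4891 0.3011 0.01  ]
wood 0.78 [284.3  80. ] [0.4019 0.1869 0.    ]
```

View pics/w1.png

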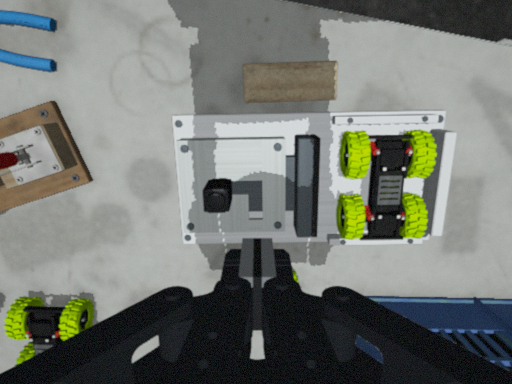

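The wrist view is inverted, so the robot is at the top. It shows the handle top at (217,188–200), the gate screws at (184,149), (277,147), (190,227) and (277,226), the near plate edge from (173,117) to (447,111), and the chassis at (385,185). The nest looks nearly aligned with the tool's y axis.

Run:
```python
from h import *
im=cv2.imread("pics/w1.png")
S=np.array([at_z("wrist",u,.035) for u in [(184,149),(277,147),(190,227),(277,226)]]);print(S,S.mean(0))
P=np.array([at_z("wrist",u,.01) for u in [(173,117),(447,111),(183,243)]]);print(P)
a=P[1]-P[0];print("len",np.linalg.norm(a),"yaw",np.arctan2(-a[0],a[1]),"w",np.linalg.norm(P[2]-P[0]))
crop=cv2.resize(im[100:260,165:325],(800,600)[:1]*1+(600,)) if 0 else cv2.resize(im[100:250,165:315],(600,600),interpolation=cv2.INTER_CUBIC)
cv2.imwrite("pics/c1.png",crop)
```

```text
[[0.4856 0.0984 0.035 ]
 [0.4673 0.1897 0.035 ]
 [0.5679 0.1144 0.035 ]
 [0.5504 0.2059 0.035 ]] [0.5178 0.1521 0.035 ]
[[0.4589 0.0786 0.01  ]
 [0.4028 0.3591 0.01  ]
 [0.6001 0.1054 0.01  ]]
len 0.2860450988488733 yaw 0.19736746077910639 w 0.14367625957066776
```

View pics/c1.png

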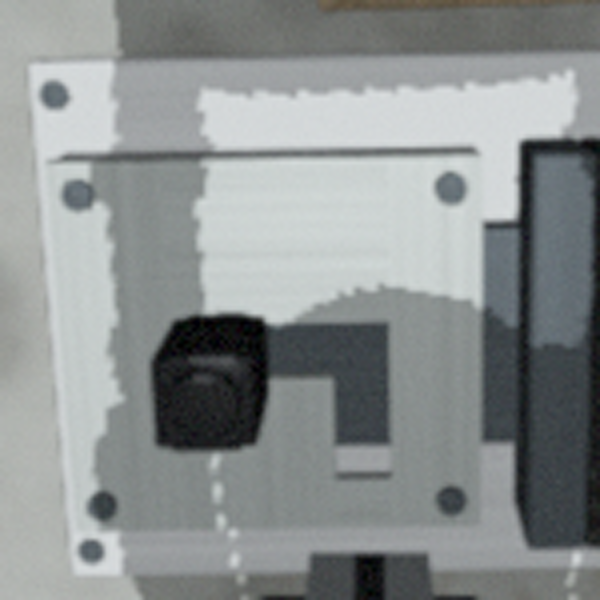

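Converted, -0.023 rad / 1.0472 = -0.022.

>>> inch_along:
  offsets: {"jaw":[0,0,0,0,0,0,0,0],"dx":[-0.023,-0.023,-0.023,-0.023,-0.023,-0.023,-0.023,-0.023],"dy":[-0.086,-0.086,-0.086,-0.086,-0.086,-0.086,-0.086,-0.086],"dz":[0,0,0,0.04,0.08,0.12,0.12,0.12],"twist":[-0.022,-0.022,-0.022,-0.022,-0.022,-0.022,-0.022,-0.022]}

```text
time_s: 4.07
tool_pos: [0.529, 0.0915, 0.1106]
ee_rot: [-0.099, 0.995, 0.0, -0.002]
force: [0.6, 0.5, 0.4]
opening: 0.007
gripper_force: 0.0
```

Run:
```python
from h import *
o=r.observe();T=R.from_quat(o["ee_rot"]).as_matrix();print(o["time_s"],o["tool_pos"],T[:,1])
im,d=r.capture("wrist"); cv2.imwrite("pics/w2.png",im[:,:,::-1])
for n,z in dict(handle_top=.077,slot_start=.032,slot_corner=.032,slot_end=.032).items():
    for x in r.spot_point("wrist",n)[:1]: print(n,round(x["score"],2),np.round(x["uv"],1),at_z("wrist",x["uv"],z))
```

```text
4.0667 [0.529  0.0915 0.1106] [-0.1968  0.9804  0.0005]
handle_top 0.75 [340.3 229. ] [0.5226 0.1393 0.077 ]
slot_start 0.55 [318.2 204.9] [0.5246 0.1349 0.032 ]
slot_corner 0.87 [382.  202.6] [0.5143 0.1779 0.032 ]
slot_end 0.96 [376.6 247.7] [0.5476 0.1843 0.032 ]
```

View pics/w2.png

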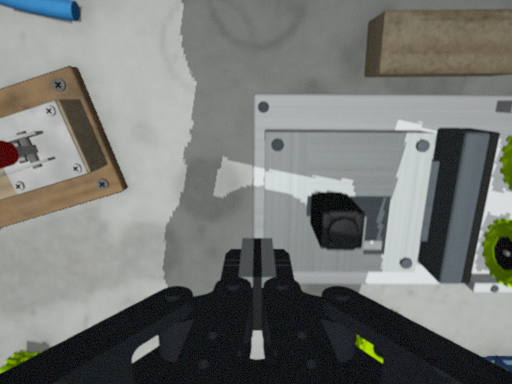

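The wrist view shows the closed fingers at (257,250), directly behind the handle at (342,228), on its line and clear of everything else. I'll descend and then push.

>>> inch_along:
  offsets: {"jaw":[0,0,0,0],"dx":[0,0,0,0],"dy":[0,0,0,0],"dz":[0.035,0.065,0.065,0.065],"twist":[0,0,0,0]}

```text
time_s: 4.65
tool_pos: [0.5298, 0.0916, 0.0468]
ee_rot: [-0.099, 0.995, 0.0, -0.001]
force: [0.6, -0.1, 1.8]
opening: 0.002
gripper_force: 0.0
```

>>> inch_along:
  offsets: {"jaw":[0,0,0,0,0,0,0,0,0,0],"dx":[0,0,0,0,0,0,0,0,0,0],"dy":[0.01,0.018,0.023,0.028,0.033,0.038,0.043,0.048,0.05,0.05],"dz":[0,0,0,0,0,0,0,0,0,0],"twist":[0,0,0,0,0,0,0,0,0,0]}

```text
time_s: 5.48
tool_pos: [0.5199, 0.1411, 0.0462]
ee_rot: [-0.099, 0.995, 0.0, -0.0]
force: [-0.1, -0.3, 0.2]
opening: 0.003
gripper_force: 0.0
```

Run:
```python
from h import *
o=r.observe();print(o["force"],o["tool_pos"])
for c in ["wrist","top"]:
    im,d=r.capture(c); cv2.imwrite(f"pics/{c}3.png",im[:,:,::-1])
    for x in r.spot_point(c,"handle_top")[:1]: print(x["score"],x["uv"],at_z(c,x["uv"],.077))
```

```text
[-0.1374 -0.2553  0.2466] [0.5199 0.1411 0.0462]
0.66 [326.5, 294.1] [0.514  0.1672 0.077 ]
```

View pics/wrist3.png

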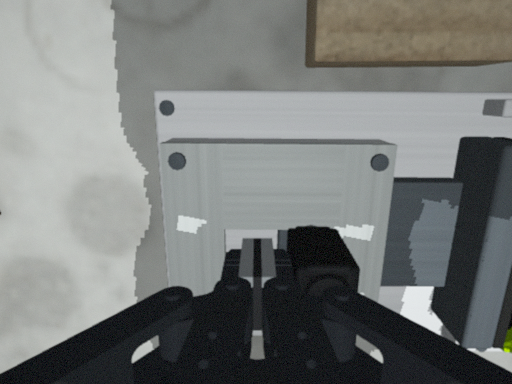

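The handle (about (325,265)) has been pushed and is touching the fingers, with about 10 mm of the long leg left. I'll continue slowly.

>>> inch_along:
  offsets: {"jaw":[0,0,0,0,0],"dx":[0,0,0,0,0],"dy":[0.003,0.005,0.007,0.008,0.008],"dz":[0,0,0,0,0],"twist":[0,0,0,0,0]}

```text
time_s: 6.1
tool_pos: [0.5185, 0.1487, 0.0462]
ee_rot: [-0.099, 0.995, 0.0, -0.0]
force: [0.1, -1.8, -0.0]
opening: -0.001
gripper_force: 0.3
```

>>> inch_along:
  offsets: {"jaw":[0,0,0],"dx":[0,0,0],"dy":[0.001,0.002,0.002],"dz":[0,0,0],"twist":[0,0,0]}

```text
time_s: 6.35
tool_pos: [0.5183, 0.1499, 0.0463]
ee_rot: [-0.099, 0.995, -0.0, -0.0]
force: [1.3, -9.4, -1.6]
opening: 0.006
gripper_force: 4.4
```

>>> inch_along:
  offsets: {"jaw":[0,0,0],"dx":[0,0,0],"dy":[0.001,0.002,0.002],"dz":[0,0,0],"twist":[0,0,0]}

```text
time_s: 6.6
tool_pos: [0.5182, 0.1505, 0.0463]
ee_rot: [-0.099, 0.995, -0.001, 0.0]
force: [4.1, -26.8, 0.4]
opening: 0.0
gripper_force: 13.3
```

The force rises to 27 N with the handle at about 44.9 mm, so that's the end of the long leg. I'll back off, go round to the robot-side face and check.

>>> inch_along:
  offsets: {"jaw":[0,0,0,0,0,0,0,0,0],"dx":[0,0,0.03,0.055,0.055,0.055,0.055,0.055,0.055],"dy":[-0.015,-0.03,-0.03,-0.03,-0.01,0.015,0.025,0.025,0.025],"dz":[0,0,0,0,0,0,0,0,0],"twist":[0,0,0,0,0,0,0,0,0]}

```text
time_s: 7.35
tool_pos: [0.4592, 0.1663, 0.0463]
ee_rot: [-0.1, 0.995, 0.0, 0.0]
force: [-0.5, -0.5, 0.1]
opening: -0.002
gripper_force: 0.0
```

Run:
```python
from h import *
o=r.observe();print(o["force"],o["tool_pos"])
im,d=r.capture("wrist"); cv2.imwrite("pics/w4.png",im[:,:,::-1])
for n,z in dict(handle_top=.077,slot_start=.032,slot_corner=.032,slot_end=.032).items():
    for x in r.spot_point("wrist",n)[:1]: print(n,round(x["score"],2),np.round(x["uv"],1),at_z("wrist",x["uv"],z))
im,d=r.capture("top"); cv2.imwrite("pics/t4.png",im[:,:,::-1])
for n,z in dict(handle_top=.077,home=.01,chassis=.01).items():
  for x in r.spot_point("top",n)[:1]: print(n,x["score"],x["uv"],at_z("top",x["uv"],z))
```

```text
[-0.5181 -0.4926  0.1263] [0.4592 0.1663 0.0463]
slot_corner 0.63 [252.7 333.6] [0.5118 0.1747 0.032 ]
chassis 0.92 [186.1, 209.6] [0.4873 0.3105 0.01  ]
```

View pics/w4.png

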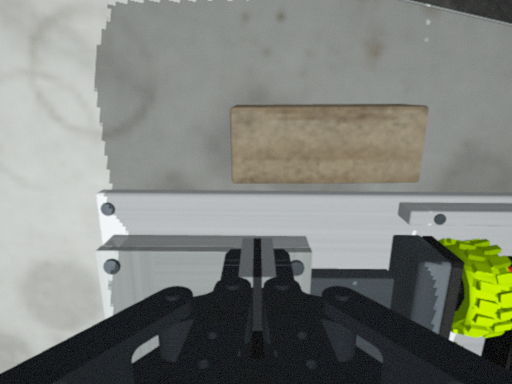

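The jaw now presses on the chassis wheel at (470,285), and the wood block is untouched at (328,145). The fingers are aligned with the corner, 55 mm on the robot side. Next is the sideways push.

>>> inch_along:
  offsets: {"jaw":[0,0,0,0,0,0,0,0,0,0],"dx":[-0.015,-0.025,-0.03,-0.035,-0.04,-0.045,-0.05,-0.053,-0.053,-0.053],"dy":[0,0,0,0,0,0,0,0,0,0],"dz":[0,0,0,0,0,0,0,0,0,0],"twist":[0,0,0,0,0,0,0,0,0,0]}

```text
time_s: 8.63
tool_pos: [0.5113, 0.1766, 0.0463]
ee_rot: [-0.099, 0.995, 0.0, 0.0]
force: [-0.2, -0.6, -0.2]
opening: -0.002
gripper_force: 0.0
```

>>> inch_along:
  offsets: {"jaw":[0,0,0],"dx":[-0.002,-0.004,-0.004],"dy":[0,0,0],"dz":[0,0,0],"twist":[0,0,0]}

```text
time_s: 8.88
tool_pos: [0.5151, 0.1774, 0.0463]
ee_rot: [-0.099, 0.995, 0.0, 0.0]
force: [-0.7, 0.1, 0.5]
opening: 0.001
gripper_force: 0.3
```

>>> inch_along:
  offsets: {"jaw":[0,0,0],"dx":[-0.001,-0.002,-0.002],"dy":[0,0,0],"dz":[0,0,0],"twist":[0,0,0]}

```text
time_s: 9.13
tool_pos: [0.517, 0.1777, 0.0463]
ee_rot: [-0.099, 0.995, 0.0, 0.0]
force: [-2.0, 0.8, 0.9]
opening: -0.0
gripper_force: 0.6
```

>>> inch_along:
  offsets: {"jaw":[0,0,0],"dx":[-0.001,-0.002,-0.002],"dy":[0,0,0],"dz":[0,0,0],"twist":[0,0,0]}

```text
time_s: 9.38
tool_pos: [0.519, 0.1781, 0.0463]
ee_rot: [-0.099, 0.995, 0.0, 0.0]
force: [-1.2, 0.6, 0.7]
opening: 0.006
gripper_force: 0.5
```

>>> inch_along:
  offsets: {"jaw":[0,0,0],"dx":[-0.001,-0.002,-0.002],"dy":[0,0,0],"dz":[0,0,0],"twist":[0,0,0]}

```text
time_s: 9.63
tool_pos: [0.5199, 0.1783, 0.0462]
ee_rot: [-0.099, 0.995, -0.0, -0.001]
force: [-6.4, -1.2, 3.7]
opening: 0.001
gripper_force: 3.4
```

>>> inch_along:
  offsets: {"jaw":[0,0,0],"dx":[-0.001,-0.002,-0.002],"dy":[0,0,0],"dz":[0,0,0],"twist":[0,0,0]}

```text
time_s: 9.88
tool_pos: [0.52, 0.1783, 0.046]
ee_rot: [-0.099, 0.995, -0.0, -0.003]
force: [-15.3, -3.7, 11.1]
opening: -0.005
gripper_force: 8.0
```

The push stops at the predicted end (-7.3 mm, with force rising to 15 N). I'll back off, rise and check.

>>> inch_along:
  offsets: {"jaw":[0,0,0,0,0,0,0,0,0,0],"dx":[0.015,0.035,0.035,0.035,0.035,0.035,0.035,0.035,0.035,0.035],"dy":[0,0,0,0,0,-0.03,-0.03,-0.03,-0.03,-0.03],"dz":[0,0,-0.03,-0.07,-0.11,-0.15,-0.19,-0.19,-0.19,-0.19],"twist":[0,0,0,0,0,0,0,0,0,0]}

```text
time_s: 10.72
tool_pos: [0.4945, 0.1426, 0.2363]
ee_rot: [-0.099, 0.995, 0.0, 0.001]
force: [-0.4, -0.1, -0.6]
opening: 0.002
gripper_force: 0.0
```

Run:
```python
from h import *
o=r.observe();print(o["force"],o["tool_pos"])
for c in ["wrist","top"]:
  im,d=r.capture(c); cv2.imwrite(f"pics/{c}5.png",im[:,:,::-1])
  for n,z in dict(handle_top=.077,slot_corner=.032,slot_end=.032,chassis=.01,wood=0,loose_wheel=0).items():
    for x in r.spot_point(c,n)[:1]: print(c,n,round(x["score"],2),np.round(x["uv"],1),at_z(c,x["uv"],z))
s=np.array([.5217,.1325]);ex=np.array([-.196,.981]);ey=np.array([-.981,-.196])
print("expected px", proj("wrist",np.r_[s+.045*ex-.03*ey,.077]))
```

```text
[-0.3861 -0.0751 -0.5549] [0.4945 0.1426 0.2363]
wrist handle_top 0.81 [285.2 229.4] [0.5381 0.1803 0.077 ]
wrist slot_corner 0.73 [280.5 189.1] [0.5115 0.1729 0.032 ]
wrist slot_end 0.56 [284.4 214.6] [0.5387 0.1833 0.032 ]
wrist chassis 0.85 [407.9 185.9] [0.4856 0.315  0.01  ]
wrist wood 0.58 [315.1  86.8] [0.403  0.1886 0.    ]
wrist loose_wheel 0.96 [298.2 279. ] [0.6303 0.2242 0.    ]
top handle_top 0.49 [222.2 203.1] [0.4935 0.2078 0.077 ]
top slot_corner 0.68 [237.  198.9] [0.5108 0.1744 0.032 ]
top slot_end 0.71 [233.2 187.5] [0.541  0.1844 0.032 ]
top chassis 0.58 [185.6 208.8] [0.4895 0.3119 0.01  ]
top wood 0.68 [231.  240.6] [0.4054 0.1923 0.    ]
top loose_wheel 0.2 [255.7 199.1] [0.5148 0.1266 0.    ]
expected px [[286.6825 232.4572]]
```

View pics/wrist5.png

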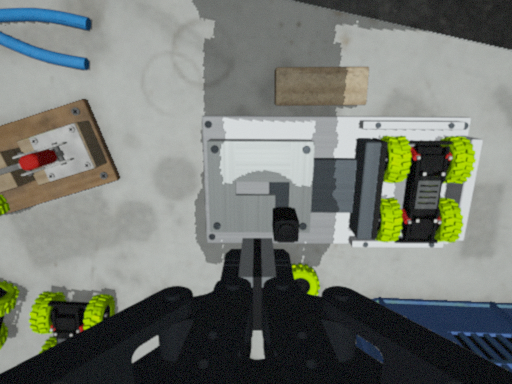

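Run:
```python
from h import *
im,d=r.capture("wrist")
v,u=np.mgrid[195:250,265:310]; z=d[v,u]
c=r.calibration("wrist");K=np.array(c["intrinsics"]);Rm=cv2.Rodrigues(np.array(c["rvec"]))[0];t=np.array(c["tvec"]).reshape(3)
p=np.stack([(u-K[0,2])/K[0,0]*z,(v-K[1,2])/K[1,1]*z,z],-1).reshape(-1,3)
w=(p-t)@Rm
m=(w[:,2]>.073)&(w[:,2]<.083); q=w[m]
s=np.array([.5217,.1325]);ex=np.array([-.196,.981]);ey=np.array([-.981,-.196])
n=np.c_[(q[:,:2]-s)@ex,(q[:,:2]-s)@ey]
print(m.sum(),np.percentile(n,[2,50,98],axis=0),np.median(q[:,2]))
a=cv2.imread("pics/wrist5.png")[130:260,200:330]; cv2.imwrite("pics/c5.png",cv2.resize(a,(600,600),interpolation=cv2.INTER_CUBIC))
```

```text
589 [[ 0.0321 -0.0411]
 [ 0.0435 -0.0283]
 [ 0.0552 -0.0181]] 0.07723921147251765
```

View pics/c5.png

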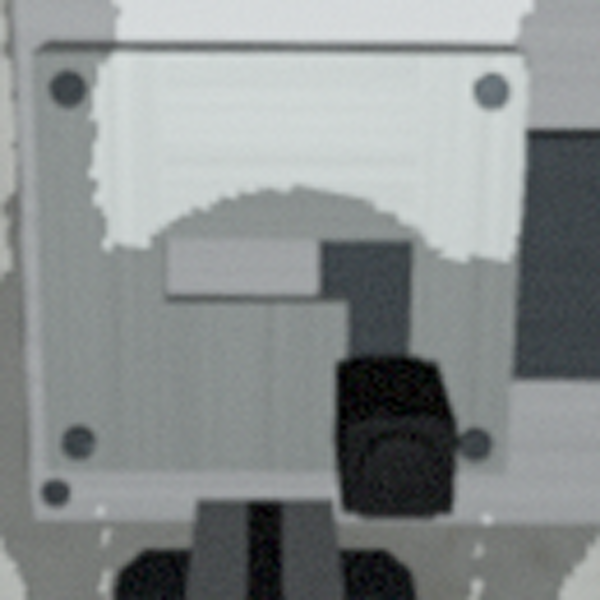

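The crop shows the handle at (395,450), at the end of the short leg. Depth puts it at (43.6, -29.6) mm from slot_start against a target of (45, -30). The jaw is against the chassis, the chassis is at the stop, and the robot is clear.

```bash
python3 -c "
from cell import r
print(r.sign_off())"
```

```text
the job is handed in; nothing more can be done
None
```

The job is handed in at about 11 s: the handle went to the end of the long leg and then the short leg, so the jaw is locked with the chassis against the end stop, and the gripper finished clear of everything.

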